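# Load the sensor cartridge along the fence

### The arm

A 7-joint arm with a two-finger parallel gripper is mounted at the origin on the work surface. World frame = base frame: x ahead of the robot, y to its left, z up, the work surface at z = 0. Lengths are in m, angles in rad, forces in N, time in s.
With the tool pointing down it reaches from about 0.35 to 0.9 m from the base axis. Payload 19.9 kg.
Tool frame: the origin (TCP) lies at the very end of the fingers, on their centre line; the grasp point (between the pads) lies 19 mm behind it; x points along the fingers, y is the direction in which the jaws open and shut, and the axes are right-handed (so a half turn about x gives the same grasp; the last joint's range is limited). The gripper opens to 85 mm and grips with 20 to 120 N. Pads are 22 mm wide; open, the fingers measure 114 mm over their backs; the gripper's body (76 mm by 85 mm) begins 54 mm behind the grasp point. The pads swing forward as they close: fully open they stand 13 mm farther back than shut.
Start: joints at [-1.337, 0.417, -0.01, 1.614, 0.005, 1.111, -0.053], TCP at [0.17, 0.601, 0.206] pointing down, gripper open.
Joint ranges: [-2.81, 2.81], [-0.39, 2.02], [-1.27, 1.25], [0.06, 2.57], [-1.19, 4.33], [0.19, 2], [-2.82, 2.82]. Speed limits (rad/s): [1.89, 1.89, 2.39, 2.39, 3.01, 3.01, 3.01].

### API

Orientations are given as a rotation vector (axis times angle).
In Python, from bench import state, camera, finish_job gives the robot as it stands. The module is installed in compiled form; this text tells all that it offers.
- The arm moves only by the tool arm_command, never from a script. Its argument "plan" is a list that holds one entry, the list of rows, each a list of 6 numbers: the shift along the tool's x, y, z scaled (see below), then the turn, a rotation vector about the tool's x, y, z scaled (see below). In form: [[[dx, dy, dz, wx, wy, wz], ...]]. A call has exactly 5 rows; each row is the pose to reach, as a shift and turn from the pose commanded when the call began, along the tool's axes at that moment; what a row does not reach only later rows make up. The controller multiplies each number of a shift by 0.3 m and each number of a turn by 0.5 rad. A row lasts 1/8 s, in which the tool goes at most 62.5 mm and 10.7 degrees, less where a joint would pass 70% of its speed; a pose out of reach is approached as far as the arm can. A call with a number of a shift or a turn outside -1 to 1 is refused whole. A call with a gripper value outside its range is refused whole. "jaw" is the finger opening in mm, from 0 to 85.4, set as the call begins (left out, the last holds). The fingers move at their own pace and stop on an object; "newtons" is the grip in N (left out, the last holds). Time passes only in rows, so rows that repeat a pose let the fingers close, or fill a call up. It gives the time, the measured TCP pose, the force and the opening at its end, in the units of the state.
- state(): the state, without advancing time (a new reading comes with each control period).
- camera(name): name is "scene" or "top" or "wrist"; returns a dict with "img" (384x512x3 uint8, red, green, blue), "fx", "fy", "cx", "cy" (pixels), "pose" (4x4, takes a point from camera to world coordinates). Camera axes: x right, y down, z forward; pixel columns grow to the right and rows downward; lengths in m; the calibration is good to about 2 mm. A picture is of the moment at which its call begins. There is no depth.
- finish_job(): hands the job in, once; it reports no verdict.
The state is a dict: "clock": time; "joint_pos": joint angles; "qvel": joint speeds; "joint_efforts": joint torques, N m; "tool_pos": TCP position; "tool_rot": TCP orientation; "force": force on the tool from outside, world axes, zero at the start; "ft_torque": the same for the moment, N m; "opening": finger opening in m.
Only numpy, scipy, OpenCV 4.12 (cv2) and the standard library are available. Lean on these libraries where they do the work, as an engineer would, in place of code of your own. Each camera call takes 0.05 s, during which the arm holds its last target. There are 200 camera calls.

### The job

Without picking it up, push the blue sensor cartridge across the deck until its long side lies flush on the dark rail, then keep it against the rail and slide it along, fully home into the corner pocket at the end marked by the green lamp. It stays flat on the deck, never lifted, and the bottle, vial, tweezers and red cap are left where they are.

Things in the scene. Friction and masses are not known exactly. Their poses are not given: they have to be found in the camera images.
- stage: Fixed aluminium deck, 160 (own x) x 360 (own y) mm, top 12 mm above the bench. Origin: centre of its underside, on the bench. A dark rail, 12 mm high above the deck, runs along its far edge (own +x) parallel to own y; inner face at own x = +68 mm. At each end (inner faces at own y = +165 and -165 mm) a dark end stop of that height stands square to the rail. Nothing else on it is fixed but the two guides.
- rail_mid (a point): Middle of the rail's inner face at deck height: own (+68, 0, 12) mm of the deck.
- pocket_left (a point): Where the cartridge's underside centre lies when fully home in the left pocket: own (+50, +135, 12) mm of the deck. The pocket, 39 mm wide, is formed by rail, end stop and a black guide wall (12 mm high, 8 mm thick, inner face at own x = +29 mm) that runs 35 mm from the stop, then flares 29 degrees away from the rail for 18 mm. The seated cartridge sticks out 25 mm past the straight guide, 8 mm past the flare.
- pocket_right (a point): The same for the right pocket, a mirror image: own (+50, -135, 12) mm of the deck.
- cartridge: Blue plastic cartridge, a flat loose block 36 (own x) x 60 (own y) x 12 mm high, gold window on top, about 30 g. Origin: centre of its underside. Starts flat on the deck, within 42 mm of the middle left or right, 25 to 60 mm short of touching the rail, turned up to 20 degrees from parallel to it. Both ends are alike; a long side goes against the rail. It slides easily, with under 1 N.
- green_tag: Fixed lamp: black base 40 x 30 x 12 mm with a green dome, 25 mm high in all, on the bench just outside the end of the deck whose pocket is to be loaded, 76 mm from that pocket's centre. Origin: centre of its underside.
- grey_tag: The same lamp with a grey dome, outside the other end of the deck: that pocket is not to be used. Origin: centre of its underside.
- dropper: White dropper bottle, 30 mm across, 60 mm high, loose on the bench on the robot's side of the deck; leave it alone. Origin: centre of its underside.
- vial: Small brown glass vial with a paper label and black cap, 28 mm across, 50 mm high, loose on the bench on the robot's side of the deck; leave it alone. Origin: centre of its underside.
- dust_cap: Red dust cap with a knob, 28 mm across, 22 mm high, loose on the deck in its near left corner (own x about -52 mm, own y 120 to 150 mm); leave it alone. Origin: centre of its underside.
- tweezers: Steel tweezers, 120 mm long (own y, tips to -y), 12 mm wide, 4 mm thick, loose on the bench on the robot's side of the deck; leave it alone. Origin: on the underside, 5 mm from mid-length.
There are look-alikes about, which are no part of the job. Leave any purple or turquoise look-alike of the green_tag alone.

How it is judged:
On the way, in this order (a step that is already met when the one before it is completed fails the run):
1. the cartridge lies flush on the rail (within 4 mm, 5 degrees), still outside the pockets (x of cartridge in the frame of stage above 0.046 m and angle between the y axis of cartridge and the y axis of stage, either way round below 0.087 rad and y of cartridge in the frame of stage between -0.11 and 0.11 m), for 0.2 s.
2. it has been slid home into the pocket at the green lamp (x of cartridge in the frame of stage above 0.047 m and angle between the y axis of cartridge and the y axis of stage, either way round below 0.06 rad and z of cartridge in the frame of stage between 0.009 and 0.015 m and ((horizontal distance between green_tag and pocket_left below 0.12 m and y of cartridge in the frame of stage above 0.131 m) or (horizontal distance between green_tag and pocket_right below 0.12 m and y of cartridge in the frame of stage below -0.131 m))), for 0.2 s.
At the end, for the whole second after the job is handed in: The cartridge lies at rest and flat in the corner pocket at the green lamp's end: long side within 3 mm of the rail, end within 4 mm of the stop, turned less than 3.4 degrees from the rail (all of step 2 and linear speed of cartridge below 0.01 m/s); the robot touches nothing.
It fails at once if the cartridge is lifted (over 6 mm) or tipped (over 15 degrees) (z of cartridge in the frame of stage above 0.018 m or angle between cartridge's own z axis and vertical above 0.26 rad).
It fails at once if more than 90 mm from the deck's middle, on its way to a pocket, the cartridge is over 10 mm off the rail (x of cartridge in the frame of stage below 0.04 m and (y of cartridge in the frame of stage above 0.09 m or y of cartridge in the frame of stage below -0.09 m)).
It fails at once if a bystander is moved by more than 12 mm (distance of any of dropper, vial, dust_cap, tweezers from where it was at the start of the episode above 0.012 m).
It also fails if it takes over 48 s, if anything falls off the work surface, if the arm or the gripper's body presses on something with over 40 N, if the wrist force passes 120 N, or if a joint passes its speed limit or range.

## Working session

There is one attempt and no reset: what is moved stays moved. The work goes in short steps, Python scripts to look and compute and a tool call to move; the robot and the scene stay as the last step left them, time stands still between calls to the robot, and variables do not carry over. Pictures are saved under pics/ and viewed, about 8 in all and at most 12, crops included, and the job is handed in when it is done.

Besides the shell and the picture viewer there is one more tool, called after "Call:" as a command line: name --argument value ..., lists and objects as JSON in quotes. arm_command: Moves the arm, as the interface text tells. Shifts and turns lie within -1 to 1; 1 stands for 0.3 m of shift or 0.5 rad of turn. Its arguments: {"type":"object","properties":{"plan":{"type":"array"},"jaw":{"type":"number"},"newtons":{"type":"number"}},"required":["plan"]}

```bash
mkdir -p pics; cat > h.py <<'E'
import numpy as np, cv2
from bench import state, camera, finish_job
from scipy.spatial.transform import Rotation as R
def ray(c,u,v,z):
    P=np.array(c["pose"]);d=P[:3,:3]@np.array([(u-c["cx"])/c["fx"],(v-c["cy"])/c["fy"],1]);o=P[:3,3]
    return o+d*(z-o[2])/d[2]
def save(c,n,s=None,box=None):
    im=cv2.cvtColor(c["img"],cv2.COLOR_RGB2BGR)
    if box: im=im[box[1]:box[3],box[0]:box[2]]
    if s: im=cv2.resize(im,None,fx=s,fy=s,interpolation=cv2.INTER_CUBIC)
    cv2.imwrite("pics/"+n,im)
E
python3 - <<'E'
from h import *
s=state();print({k:np.round(v,3) for k,v in s.items()}); print(R.from_rotvec(s["tool_rot"]).as_matrix().round(3))
for n in["top","scene"]:
    c=camera(n);save(c,n+"0.png",1.5);print(n,np.round(c["pose"],3),c["fx"],c["cx"],c["cy"])
E
```

```text
{'clock': np.float64(0.0), 'joint_pos': array([-1.337,  0.418, -0.01 ,  1.614,  0.005,  1.111, -0.053]), 'qvel': array([ 0.001,  0.001,  0.   ,  0.001, -0.002,  0.   ,  0.001]), 'joint_efforts': array([ 0.0000e+00, -8.6444e+01,  6.7900e-01, -4.3489e+01,  1.9000e-02,
        8.0000e-03,  0.0000e+00]), 'tool_pos': array([0.17 , 0.601, 0.206]), 'tool_rot': array([ 0.215,  1.56 , -0.217]), 'force': array([ 0.195, -0.408, -0.374]), 'ft_torque': array([ 0.036, -0.012, -0.054]), 'opening': np.float64(0.085)}
[[-0.     0.272  0.962]
 [-0.001  0.962 -0.272]
 [-1.    -0.001  0.   ]]
top [[-0.014 -0.999  0.035  0.475]
 [-1.     0.014 -0.004  0.053]
 [ 0.003 -0.035 -0.999  0.947]
 [ 0.     0.     0.     1.   ]] 396.0054693692005 253.60433534583726 190.67577712569934
scene [[-0.686  0.463 -0.562  0.933]
 [ 0.728  0.437 -0.528  0.425]
 [ 0.001 -0.771 -0.637  0.496]
 [ 0.     0.     0.     1.   ]] 401.96660663375644 255.9649557615238 193.24026782926703
```

View pics/top0.png

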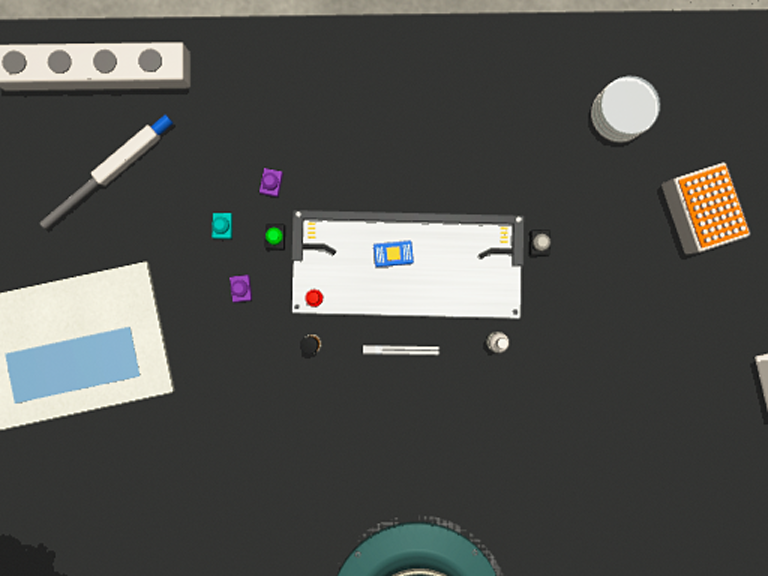

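View pics/scene0.png

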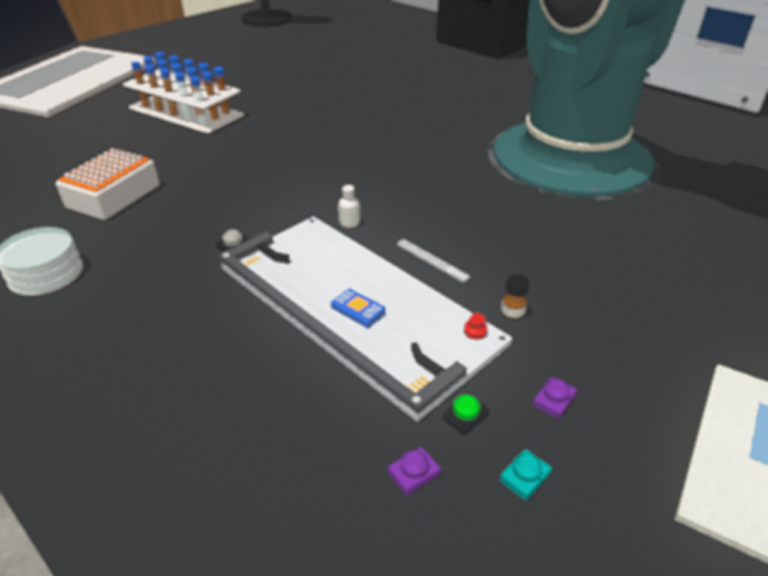

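The top view shows the green lamp at (275,237), just outside the deck's left end. The grey lamp is at (541,242), at the right end. The purple (270,182 and 240,289) and turquoise (221,225) ones are look-alikes. The blue cartridge is at (393,254), and the red cap at (314,298). The target is therefore the left pocket.

```bash
cat >> h.py <<'E'
def blue(c,z=0.024):
    h=cv2.cvtColor(c["img"],cv2.COLOR_RGB2HSV);m=cv2.inRange(h,(103,120,60),(120,255,255))
    m=cv2.morphologyEx(m,cv2.MORPH_CLOSE,np.ones((9,9),np.uint8))
    return m
def cart_top(c,S):
    m=blue(c);m2=np.zeros_like(m);m2[140:215,195:350]=m[140:215,195:350]
    k=max(cv2.findContours(m2,0,2)[0],key=cv2.contourArea)
    pts=np.array([ray(c,u,v,.024)[:2] for u,v in k[:,0]]);r=cv2.minAreaRect((pts*1000).astype(np.float32))
    b=cv2.boxPoints(r)/1000;e=b[1]-b[0];f=b[2]-b[1];L=e if e@e>f@f else f
    o,yaw=S;ctr=np.array(r[0])/1000;d=Rz(-yaw)@(ctr-o);L=Rz(-yaw)@L;L=L*np.sign(L[1])
    return ctr,np.round(d*1000,1),np.degrees(np.arctan2(-L[0],L[1])),r[1]
def Rz(a):return np.array([[np.cos(a),-np.sin(a)],[np.sin(a),np.cos(a)]])
E
python3 - <<'E'
from h import *
c=camera("top");im=c["img"]
h=cv2.cvtColor(im,cv2.COLOR_RGB2HSV);m=cv2.inRange(h,(0,0,170),(180,60,255));m[:130]=0;m[215:]=0;m[:,:190]=0;m[:,352:]=0
k=max(cv2.findContours(m,0,2)[0],key=cv2.contourArea)[:,0]
hull=k
# near edge and both lower side edges
def edge(sel,ax):
    p=np.array([ray(c,u,v,.012)[:2] for u,v in sel]);return p
us=range(205,340); near=edge([(u,np.nonzero(m[:,u])[0].max()+.5) for u in us],0)
a=np.polyfit(near[:,1],near[:,0],1);yaw=-np.arctan(a[0])
rows=range(185,203);L=edge([(np.nonzero(m[v])[0].min()-.5,v) for v in rows],1);Rr=edge([(np.nonzero(m[v])[0].max()+.5,v) for v in rows],1)
e=Rz(-yaw);ln=(e@L.T);rn=(e@Rr.T);nn=(e@near.T)
x0=np.median(nn[0])+.08;yl=np.median(ln[1]);yr=np.median(rn[1])
o=Rz(yaw)@np.array([x0,(yl+yr)/2]);print("yaw",np.degrees(yaw),"o",o,"len",yl-yr,nn[0].std())
S=(o,yaw);np.save("S.npy",np.array([*o,yaw]))
print(cart_top(c,S))
def loc(u,v,z):return np.round((e@(ray(c,u,v,z)[:2]-o))*1000)
for n,u,v,z in[("green",275,237,.02),("cap",314,298,.03),("vial",311,345,.05),("drop",498,343,.06),("twzL",364,349,.004),("twzR",438,350,.004),("flare tip",334,253,.024),("guide in",304,244,.024)]:print(n,loc(u/1.5,v/1.5,z),ray(c,u/1.5,v/1.5,z).round(3))
save(c,"crop.png",4,(175,130,365,245))
E
```

```text
yaw -2.120141534520694 o [0.54238024 0.00738299] len 0.3591652935512945 0.0006849778267674445
(array([0.55824542, 0.02884068]), array([15.1, 22. ]), np.float64(6.5295872044832235), (35.01051712036133, 58.80659484863281))
green [ 37. 207.] [0.587 0.213 0.02 ]
cap [-58. 142.] [0.49  0.152 0.03 ]
vial [-129.  143.] [0.419 0.155 0.05 ]
drop [-119. -137.] [ 0.419 -0.125  0.06 ]
twzL [-136.   64.] [0.409 0.076 0.004]
twzR [-135.  -53.] [ 0.405 -0.041  0.004]
flare tip [ 13. 114.] [0.56  0.12  0.024]
guide in [ 26. 161.] [0.575 0.167 0.024]
```

View pics/crop.png

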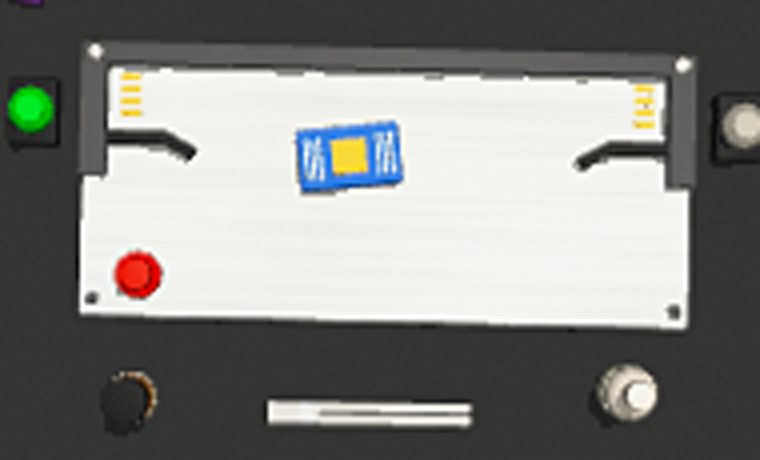

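The crop shows the green dome (30,108) on a black base, against the left end stop; that confirms the left pocket. The cartridge is at own (15, 22) mm, turned about 6.5°. I'll push with the closed fingers and the jaw axis parallel to the rail.

```bash
cat >> h.py <<'E'
def to(x,y,z):
    s=state();S=np.load("S.npy");T=R.from_rotvec(s["tool_rot"])
    w=np.append(S[:2]+Rz(S[2])@np.array([x,y])/1000,z/1000);d=T.inv().apply(w-s["tool_pos"])
    G=np.array([[0,-np.sin(S[2]),np.cos(S[2])],[0,np.cos(S[2]),np.sin(S[2])],[-1,0,0]])
    t=(T.inv()*R.from_matrix(G)).as_rotvec();print("shift",(d/.3).round(3),"turn",(t/.5).round(3),"F",s["force"].round(2),"t",s["clock"].round(2))
    q=Rz(-S[2])@(s["tool_pos"][:2]-S[:2])*1000;print("own now",q.round(1),(s["tool_pos"][2]*1000).round(1))
E
python3 -c "
from h import *
to(-38,22,120)"
```

```text
Traceback (most recent call last):
  File "h.py", line 28, in to
    t=(T.inv()*R.from_matrix(G)).as_rotvec();print("shift",(d/.3).round(3),"turn",(t/.5).round(3),"F",s["force"].round(2),"t",s["clock"].round(2))
                                                                                                                              ^^^^^^^^^^^^^^^^
AttributeError: 'float' object has no attribute 'round'
```

```bash
sed -i 's/s\["clock"\].round(2)/round(s["clock"],2)/;s/(s\["tool_pos"\]\[2\]\*1000).round(1)/round(s["tool_pos"][2]*1000,1)/' h.py
python3 -c "
from h import *
to(-38,22,120)"
```

```text
shift [ 0.288 -1.525  1.592] turn [-0.478 -0.     0.002] F [-0.44  0.81 -0.06] t 0.15
own now [-394.   579.6] 206.0
```

Call:
arm_command --plan '[[[0, -0.15, 0.15, -0.2, 0, 0], [0, -0.3, 0.3, -0.478, 0, 0], [0, -0.45, 0.47, -0.478, 0, 0], [0, -0.6, 0.63, -0.478, 0, 0], [0, -0.75, 0.78, -0.478, 0, 0]]]' --jaw 0 --newtons 30

```text
clock: 0.78
tool_pos: [0.3288, 0.3299, 0.2065]
tool_rot: [0.029, 1.57, -0.029]
force: [1.6, -0.0, 0.3]
opening: 0.0001
```

```bash
python3 -c "
from h import *
to(-38,22,120)"
```

```text
shift [ 0.288 -0.975  0.624] turn [ 0.  0. -0.] F [ 1.56 -0.02  0.3 ] t 0.78
own now [-225.3  314.4] 206.5
```

Call:
arm_command --plan '[[[0, -0.2, 0.13, 0, 0, 0], [0.05, -0.4, 0.26, 0, 0, 0], [0.1, -0.6, 0.38, 0, 0, 0], [0.2, -0.8, 0.51, 0, 0, 0], [0.27, -0.95, 0.61, 0, 0, 0]]]'

```text
clock: 1.4
tool_pos: [0.4825, 0.0696, 0.1388]
tool_rot: [0.029, 1.57, -0.029]
force: [0.1, 1.2, 0.6]
opening: -0.0
```

Call:
arm_command --plan '[[[0, 0, 0, 0, 0, 0], [0, 0, 0, 0, 0, 0], [0, 0, 0, 0, 0, 0], [0, 0, 0, 0, 0, 0], [0, 0, 0, 0, 0, 0]]]'

```text
clock: 2.02
tool_pos: [0.4816, 0.0718, 0.1394]
tool_rot: [0.028, 1.57, -0.028]
force: [-0.0, -0.4, -0.2]
opening: -0.0001
```

```bash
python3 -c "
from h import *
to(-38,22,17)"
```

```text
shift [ 0.408 -0.134  0.083] turn [ 0.002  0.001 -0.   ] F [-0.02 -0.39 -0.18] t 2.02
own now [-63.1  62.2] 139.4
```

Call:
arm_command --plan '[[[0, -0.134, 0.083, 0, 0, 0], [0.13, -0.134, 0.083, 0, 0, 0], [0.23, -0.134, 0.083, 0, 0, 0], [0.33, -0.134, 0.083, 0, 0, 0], [0.36, -0.134, 0.083, 0, 0, 0]]]'

```text
clock: 2.65
tool_pos: [0.5043, 0.0303, 0.0299]
tool_rot: [0.028, 1.573, -0.029]
force: [-0.5, -1.0, 0.7]
opening: -0.0001
```

Call:
arm_command --plan '[[[0.02, 0, 0, 0, 0, 0], [0.03, 0, 0, 0, 0, 0], [0.04, 0, 0, 0, 0, 0], [0.045, 0, 0, 0, 0, 0], [0.045, 0, 0, 0, 0, 0]]]'

```text
clock: 3.28
tool_pos: [0.5052, 0.0302, 0.0178]
tool_rot: [0.029, 1.57, -0.029]
force: [-0.6, 0.2, -0.7]
opening: -0.0003
```

```bash
python3 - <<'E'
from h import *
to(30,22,17)
c=camera("scene");save(c,"s1.png",3,(190,140,360,280))
S=np.load("S.npy");print(cart_top(camera("top"),(S[:2],S[2])))
E
```

```text
shift [0.003 0.002 0.227] turn [0.001 0.    0.   ] F [-0.63  0.23 -0.67] t 3.27
own now [-38.   21.5] 17.8Traceback (most recent call last):
  File "<stdin>", line 4, in <module>
  File "h.py", line 18, in cart_top
    k=max(cv2.findContours(m2,0,2)[0],key=cv2.contourArea)
ValueError: max() iterable argument is empty
```

View pics/s1.png

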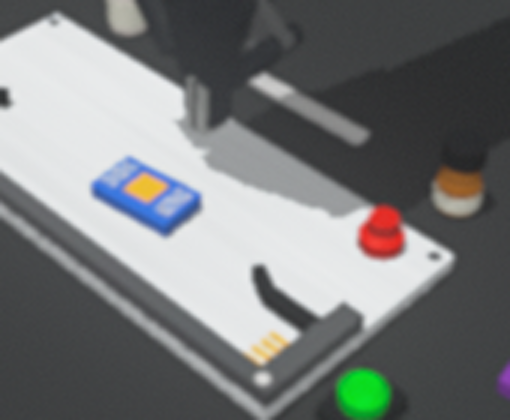

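The scene crop shows the closed fingers standing on the deck at (200,120), on the near side of the cartridge (147,190), with nothing touched. Now I push towards the rail.

Call:
arm_command --plan '[[[0.003, 0, 0.03, 0, 0, 0], [0.003, 0, 0.06, 0, 0, 0], [0.003, 0, 0.08, 0, 0, 0], [0.003, 0, 0.1, 0, 0, 0], [0.003, 0, 0.12, 0, 0, 0]]]'

```text
clock: 4.0
tool_pos: [0.5414, 0.0288, 0.0167]
tool_rot: [0.029, 1.571, -0.029]
force: [-0.9, -0.5, 0.3]
opening: 0.0001
```

Call:
arm_command --plan '[[[0, 0, 0.015, 0, 0, 0], [0, 0, 0.03, 0, 0, 0], [0, 0, 0.045, 0, 0, 0], [0, 0, 0.055, 0, 0, 0], [0, 0, 0.055, 0, 0, 0]]]'

```text
clock: 4.62
tool_pos: [0.5577, 0.0282, 0.0167]
tool_rot: [0.029, 1.571, -0.029]
force: [0.2, -0.6, -0.0]
opening: -0.0
```

```bash
cat >> h.py <<'E'
def gold(tag=None):
    c=camera("scene");h=cv2.cvtColor(c["img"],cv2.COLOR_RGB2HSV);S=np.load("S.npy")
    own=lambda u,v,z=.024:(Rz(-S[2])@(ray(c,u,v,z)[:2]-S[:2]))*1000
    m=cv2.inRange(h,(15,110,120),(35,255,255));m[:150]=0;m[300:]=0;m[:,:150]=0;m[:,350:]=0
    k=[q for q in cv2.findContours(m,0,2)[0] if cv2.contourArea(q)>15]
    for q in k:
        M=cv2.moments(q);print("gold",own(M["m10"]/M["m00"],M["m01"]/M["m00"]).round(1),cv2.contourArea(q))
    b=blue(c)[150:300,150:350];k=max(cv2.findContours(b,0,2)[0],key=cv2.contourArea)[:,0]+150
    p=np.array([own(u,v) for u,v in k]);r=cv2.minAreaRect(p.astype(np.float32));print("blue as top plane",r)
    if tag: save(c,tag,3,(190,140,360,290))
E
python3 - <<'E'
from h import *
to(20,22,17);gold("s2.png")
E
```

```text
shift [-0.001  0.002  0.018] turn [ 0. -0.  0.] F [ 0.2  -0.55 -0.01] t 4.62
own now [14.5 21.4] 16.7
gold [13.1 21. ] 42.5
gold [-124.   150.9] 32.5
blue as top plane ((16.944360733032227, 25.569316864013672), (38.18153381347656, 61.52565002441406), 6.463490009307861)
```

View pics/s2.png

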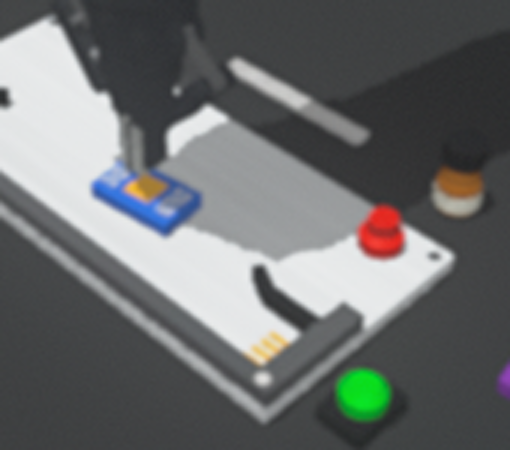

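The crop shows the cartridge unmoved at (147,195), with the fingers seemingly at its near edge or above it at (140,175). That disagrees with the TCP reading, so I'll project the TCP into the views before going on.

```bash
python3 - <<'E'
from h import *
s=state();c=camera("scene");P=np.linalg.inv(c["pose"])
for dz in(0,.01,.02,.03):
    p=P@np.append(s["tool_pos"]+[0,0,dz],1);u=c["fx"]*p[0]/p[2]+c["cx"];v=c["fy"]*p[1]/p[2]+c["cy"];print(dz,((u-190)*3,(v-140)*3))
print(s["tool_pos"],s["force"],s["opening"])
S=np.load("S.npy")
for u,v in[(62,15),(452,258),(263,378)]: # deck corners/top of rail screw
    print((Rz(-S[2])@(ray(c,190+u/3,140+v/3,.012)[:2]-S[:2])*1000).round(1))
c=camera("wrist");save(c,"w1.png",1.5)
E
```

```text
0 (np.float64(143.74396026266908), np.float64(196.98469198003167))
0.01 (np.float64(143.28290640307722), np.float64(184.3844588334507))
0.02 (np.float64(142.81361824876566), np.float64(171.55918899949216))
0.03 (np.float64(142.33587321876968), np.float64(158.5027995184474))
[0.55751922 0.02824331 0.01671761] [ 0.21965565  0.39587365 -0.04842396] 0.0001904045324970965
[ -83.9 -174.5]
[-79.4 180.5]
[ 62.9 165. ]
```

View pics/w1.png

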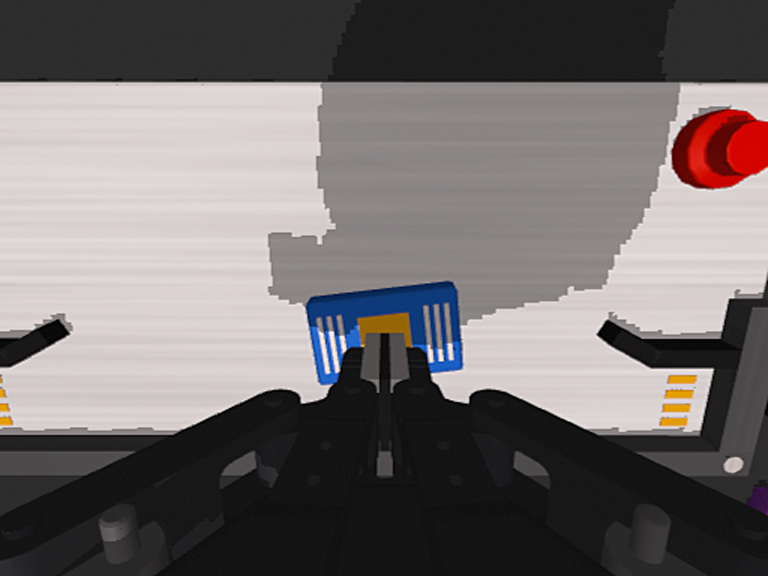

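The wrist view shows the closed fingertips above the cartridge's top, covering part of the gold window at (385,330). There is no contact force, so the real tips sit about 10 mm higher than the reported TCP. I'll back off, then lower in small steps with force checks.

Call:
arm_command --plan '[[[-0.03, 0, 0, 0, 0, 0], [-0.03, 0, -0.06, 0, 0, 0], [-0.03, 0, -0.12, 0, 0, 0], [0, 0, -0.175, 0, 0, 0], [0, 0, -0.175, 0, 0, 0]]]'

```text
clock: 5.4
tool_pos: [0.5043, 0.0303, 0.017]
tool_rot: [0.029, 1.571, -0.029]
force: [0.9, -0.1, 0.1]
opening: -0.0
```

Call:
arm_command --plan '[[[0.003, 0, 0, 0, 0, 0], [0.006, 0, 0, 0, 0, 0], [0.01, 0, 0, 0, 0, 0], [0.013, 0, 0, 0, 0, 0], [0.013, 0, 0, 0, 0, 0]]]'

```text
clock: 6.02
tool_pos: [0.5051, 0.0302, 0.0128]
tool_rot: [0.029, 1.571, -0.029]
force: [0.5, 0.1, -0.4]
opening: 0.0001
```

```bash
python3 - <<'E'
from h import *
to(-38,22,12)
s=state();c=camera("scene");P=np.linalg.inv(c["pose"])
im=cv2.cvtColor(c["img"],cv2.COLOR_RGB2BGR)[130:230,200:320];im=cv2.resize(im,None,fx=6,fy=6,interpolation=cv2.INTER_CUBIC)
for dz in(0,.01,.02):
    p=P@np.append(s["tool_pos"]+[0,0,dz],1);u=c["fx"]*p[0]/p[2]+c["cx"];v=c["fy"]*p[1]/p[2]+c["cy"]
    q=(int((u+.5-200)*6),int((v+.5-130)*6));cv2.circle(im,q,2,(0,0,255),-1);print(dz,q)
cv2.imwrite("pics/s3.png",im)
E
```

```text
shift [0.003 0.002 0.   ] turn [ 0. -0.  0.] F [ 0.47  0.08 -0.43] t 6.03
own now [-38.1  21.4] 12.8
0 (353, 388)
0.01 (353, 364)
0.02 (354, 339)
```

View pics/s3.png

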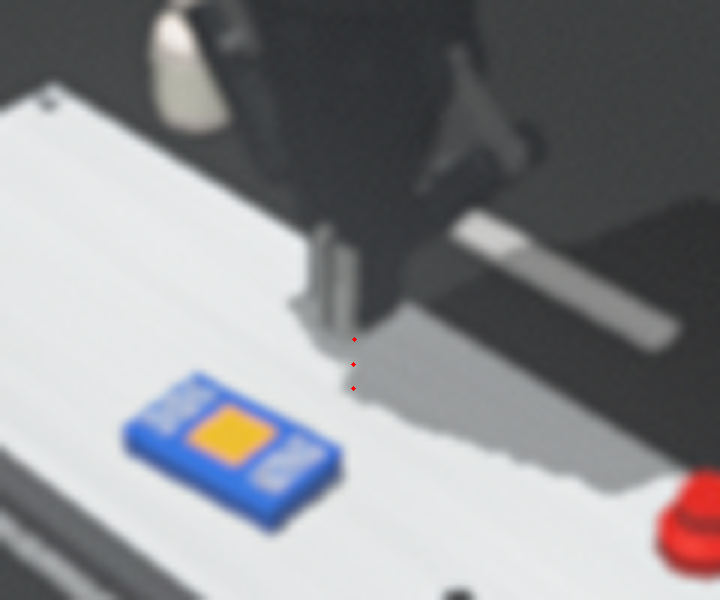

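The crop shows the tip's end at (340,335), about 15 mm above the projected TCP (353,388). I'll go further down slowly to feel the deck.

Call:
arm_command --plan '[[[0.007, 0, 0, 0, 0, 0], [0.014, 0, 0, 0, 0, 0], [0.02, 0, 0, 0, 0, 0], [0.025, 0, 0, 0, 0, 0], [0.03, 0, 0, 0, 0, 0]]]'

```text
clock: 6.7
tool_pos: [0.5051, 0.0302, 0.0038]
tool_rot: [0.029, 1.571, -0.029]
force: [0.2, -0.3, 0.6]
opening: 0.0
```

Call:
arm_command --plan '[[[0.002, 0, 0, 0, 0, 0], [0.004, 0, 0, 0, 0, 0], [0.006, 0, 0, 0, 0, 0], [0.008, 0, 0, 0, 0, 0], [0.01, 0, 0, 0, 0, 0]]]'

```text
clock: 7.32
tool_pos: [0.5051, 0.0302, 0.0008]
tool_rot: [0.029, 1.571, -0.029]
force: [0.3, -0.4, -0.1]
opening: -0.0002
```

Call:
arm_command --plan '[[[0.002, 0, 0, 0, 0, 0], [0.004, 0, 0, 0, 0, 0], [0.005, 0, 0, 0, 0, 0], [0.006, 0, 0, 0, 0, 0], [0.007, 0, 0, 0, 0, 0]]]'

```text
clock: 7.95
tool_pos: [0.5051, 0.0302, -0.0012]
tool_rot: [0.029, 1.571, -0.029]
force: [0.2, 0.8, -0.1]
opening: -0.0001
```

```bash
python3 - <<'E'
from h import *
to(20,22,0)
s=state();c=camera("scene")
im=cv2.cvtColor(c["img"],cv2.COLOR_RGB2BGR)[130:230,200:320];im=cv2.resize(im,None,fx=6,fy=6,interpolation=cv2.INTER_CUBIC)
cv2.imwrite("pics/s4.png",im)
E
```

```text
shift [-0.004  0.002  0.194] turn [0. 0. 0.] F [ 0.16  0.84 -0.13] t 7.95
own now [-38.1  21.4] -1.2
```

View pics/s4.png

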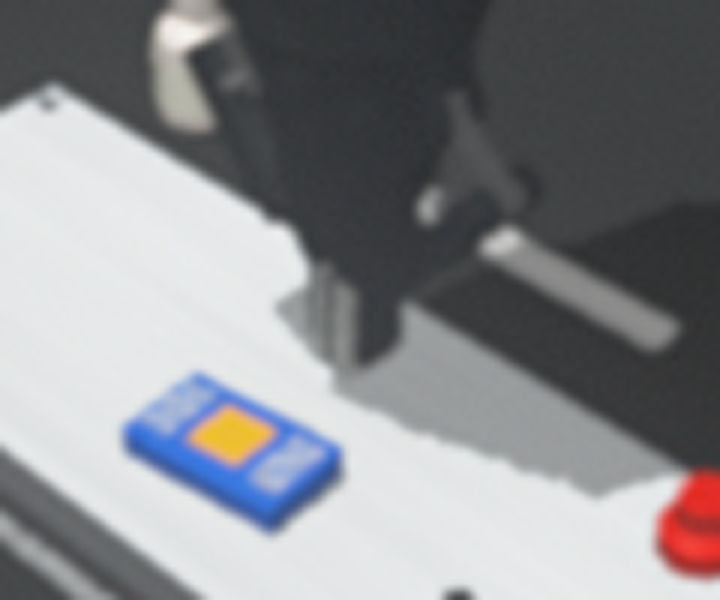

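The crop shows the tips almost at the deck, with the shadow meeting the tip at (340,378), and they are clear of the cartridge. Pushing now.

Call:
arm_command --plan '[[[0, 0.003, 0.03, 0, 0, 0], [0, 0.003, 0.055, 0, 0, 0], [0, 0.003, 0.07, 0, 0, 0], [0, 0.003, 0.085, 0, 0, 0], [0, 0.003, 0.1, 0, 0, 0]]]'

```text
clock: 8.62
tool_pos: [0.5353, 0.0299, -0.0013]
tool_rot: [0.029, 1.571, -0.029]
force: [0.2, -0.1, -0.5]
opening: 0.0002
```

Call:
arm_command --plan '[[[0, 0, 0.015, 0, 0, 0], [0, 0, 0.03, 0, 0, 0], [0, 0, 0.045, 0, 0, 0], [0, 0, 0.06, 0, 0, 0], [0, 0, 0.065, 0, 0, 0]]]'

```text
clock: 9.25
tool_pos: [0.5549, 0.0292, -0.0013]
tool_rot: [0.029, 1.571, -0.029]
force: [-0.2, 0.3, -0.4]
opening: -0.0001
```

```bash
python3 - <<'E'
from h import *
to(20,22,0);gold()
E
```

```text
shift [-0.004 -0.001  0.028] turn [0. 0. 0.] F [-0.25  0.3  -0.37] t 9.25
own now [11.7 22.3] -1.3
gold [37.  18.6] 52.5
gold [-123.9  150.2] 38.5
blue as top plane ((39.733192443847656, 23.95041275024414), (61.862396240234375, 38.981929779052734), 88.72064208984375)
```

Call:
arm_command --plan '[[[0, 0, 0.01, 0, 0, 0], [0, 0, 0.02, 0, 0, 0], [0, 0, 0.028, 0, 0, 0], [0, 0, 0.034, 0, 0, 0], [0, 0, 0.038, 0, 0, 0]]]'

```text
clock: 9.93
tool_pos: [0.5651, 0.0287, -0.0015]
tool_rot: [0.029, 1.573, -0.029]
force: [-9.9, -0.4, 5.4]
opening: 0.0002
```

```bash
python3 - <<'E'
from h import *
to(20,22,0);gold()
E
```

```text
shift [-0.005 -0.    -0.006] turn [ 0.    -0.004  0.001] F [-9.92 -0.39  5.41] t 9.93
own now [21.9 22.1] -1.5
gold [46.8 18.5] 53.0
gold [-124.6  150.9] 28.5
blue as top plane ((47.659584045410156, 23.38611602783203), (62.69989776611328, 35.28520202636719), 89.44929504394531)
```

The force is 10 N against the rail, and the cartridge is parallel to it within about 1°. Next I back off and go round to the cartridge's −y end.

Call:
arm_command --plan '[[[0, 0, -0.03, 0, 0, 0], [0, -0.1, -0.04, 0, 0, 0], [0, -0.2, -0.04, 0, 0, 0], [0, -0.2, 0.02, 0, 0, 0], [0, -0.2, 0.075, 0, 0, 0]]]'

```text
clock: 10.6
tool_pos: [0.5866, -0.0322, -0.001]
tool_rot: [0.029, 1.57, -0.029]
force: [0.3, -0.3, 0.8]
opening: 0.0001
```

```bash
python3 - <<'E'
from h import *
to(46,22,0);gold()
E
```

```text
shift [-0.003  0.2    0.001] turn [-0.001  0.001  0.   ] F [ 0.29 -0.27  0.79] t 10.6
own now [ 45.7 -38. ] -1.0
gold [46.8 18.5] 53.0
blue as top plane ((48.400306701660156, 23.122024536132812), (34.62714385986328, 62.672908782958984), 0.53221195936203)
```

Call:
arm_command --plan '[[[0, 0.04, 0, 0, 0, 0], [0, 0.07, 0.001, 0, 0, 0], [0, 0.1, 0.002, 0, 0, 0], [0, 0.13, 0.003, 0, 0, 0], [0, 0.16, 0.004, 0, 0, 0]]]'

```text
clock: 11.28
tool_pos: [0.5892, 0.0167, -0.0012]
tool_rot: [0.029, 1.571, -0.029]
force: [-0.9, -0.2, -0.2]
opening: 0.0001
```

```bash
python3 - <<'E'
from h import *
to(47,90,0);gold()
E
```

```text
shift [-0.004  0.263  0.002] turn [ 0.001 -0.     0.   ] F [-0.94 -0.25 -0.22] t 11.28
own now [46.4 11. ] -1.2
gold [46.8 46.6] 58.0
gold [-124.9  150.5] 33.5
blue as top plane ((48.66341018676758, 51.471702575683594), (62.365455627441406, 33.70157241821289), 89.97212219238281)
```

Call:
arm_command --plan '[[[0, 0.03, 0.001, 0, 0, 0], [0, 0.06, 0.002, 0, 0, 0], [0, 0.09, 0.003, 0, 0, 0], [0, 0.12, 0.004, 0, 0, 0], [0, 0.15, 0.005, 0, 0, 0]]]'

```text
clock: 11.95
tool_pos: [0.5924, 0.0616, -0.0012]
tool_rot: [0.029, 1.571, -0.029]
force: [-0.0, -0.0, -0.2]
opening: 0.0003
```

```bash
python3 - <<'E'
from h import *
to(49,90,0);gold()
E
```

```text
shift [-0.004  0.113  0.003] turn [0.001 0.    0.   ] F [-0.03 -0.02 -0.2 ] t 11.95
own now [48. 56.] -1.2
gold [47.  91.8] 66.5
gold [-124.1  149.8] 44.0
blue as top plane ((48.64018249511719, 95.25175476074219), (33.86594009399414, 62.4451904296875), 0.09409527480602264)
```

Call:
arm_command --plan '[[[0, 0.025, 0.001, 0, 0, 0], [0, 0.05, 0.001, 0, 0, 0], [0, 0.075, 0.002, 0, 0, 0], [0, 0.095, 0.003, 0, 0, 0], [0, 0.11, 0.003, 0, 0, 0]]]'

```text
clock: 12.62
tool_pos: [0.5946, 0.0943, -0.0013]
tool_rot: [0.029, 1.571, -0.029]
force: [-0.1, -1.1, -0.3]
opening: -0.0
```

Call:
arm_command --plan '[[[0, 0.005, 0, 0, 0, 0], [0, 0.01, 0, 0, 0, 0], [0, 0.015, 0, 0, 0, 0], [0, 0.018, 0, 0, 0, 0], [0, 0.02, 0, 0, 0, 0]]]'

```text
clock: 13.25
tool_pos: [0.5948, 0.0998, -0.0012]
tool_rot: [0.029, 1.571, -0.029]
force: [-0.6, 0.5, 0.6]
opening: 0.0004
```

```bash
python3 - <<'E'
from h import *
to(49,97,0);gold()
E
```

```text
shift [-0.004  0.009  0.   ] turn [0. 0. 0.] F [-0.61  0.48  0.6 ] t 13.25
own now [48.9 94.3] -1.2
gold [ 46.9 130.3] 75.5
gold [-123.4  150.2] 46.0
blue as top plane ((47.15796661376953, 133.20562744140625), (60.872413635253906, 36.79202651977539), 89.97212219238281)
```

No stop contact yet, so a little more push until the force rises.

Call:
arm_command --plan '[[[0, 0.003, 0, 0, 0, 0], [0, 0.006, 0, 0, 0, 0], [0, 0.009, 0, 0, 0, 0], [0, 0.012, 0, 0, 0, 0], [0, 0.012, 0, 0, 0, 0]]]'

```text
clock: 13.92
tool_pos: [0.5948, 0.1034, -0.0013]
tool_rot: [0.029, 1.571, -0.029]
force: [0.4, -1.3, 0.5]
opening: 0.0
```

Call:
arm_command --plan '[[[0, 0.003, 0, 0, 0, 0], [0, 0.006, 0, 0, 0, 0], [0, 0.009, 0, 0, 0, 0], [0, 0.01, 0, 0, 0, 0], [0, 0.01, 0, 0, 0, 0]]]'

```text
clock: 14.55
tool_pos: [0.5949, 0.1042, -0.0014]
tool_rot: [0.028, 1.571, -0.032]
force: [-1.4, -11.1, 0.8]
opening: -0.0001
```

```bash
python3 - <<'E'
from h import *
to(49,97,0);gold()
E
```

```text
shift [-0.005 -0.006  0.   ] turn [-0.003 -0.001  0.005] F [ -1.42 -11.1    0.76] t 14.55
own now [48.9 98.7] -1.4
gold [ 46.9 134. ] 77.0
gold [-123.8  150.1] 45.5
blue as top plane ((47.06446075439453, 135.02218627929688), (59.029605865478516, 36.980812072753906), 89.97212219238281)
```

There is 11 N against the end stop, so it is home. I back off along −y, then up.

Call:
arm_command --plan '[[[0, -0.02, 0, 0, 0, 0], [0, -0.08, -0.01, 0, 0, 0], [-0.05, -0.1, -0.02, 0, 0, 0], [-0.2, -0.15, -0.1, 0, 0, 0], [-0.4, -0.2, -0.2, 0, 0, 0]]]'

```text
clock: 15.22
tool_pos: [0.5345, 0.0491, 0.1148]
tool_rot: [0.029, 1.571, -0.029]
force: [0.6, -0.1, 1.7]
opening: -0.0001
```

Call:
arm_command --plan '[[[-0.1, -0.15, -0.1, 0, 0, 0], [-0.2, -0.3, -0.2, 0, 0, 0], [-0.2, -0.45, -0.3, 0, 0, 0], [-0.2, -0.6, -0.3, 0, 0, 0], [-0.2, -0.6, -0.3, 0, 0, 0]]]'

```text
clock: 15.85
tool_pos: [0.4383, -0.1295, 0.1745]
tool_rot: [0.033, 1.569, -0.033]
force: [0.3, 0.6, -0.4]
opening: 0.0003
```

```bash
python3 - <<'E'
from h import *
to(49,97,0);gold()
c=camera("top");save(c,"end.png",4,(175,130,365,245));S=np.load("S.npy")
try: print(cart_top(c,(S[:2],S[2])))
except Exception as e: print(e)
E
```

```text
shift [0.583 0.794 0.488] turn [-0.009  0.004 -0.   ] F [ 0.27  0.61 -0.43] t 15.85
own now [ -98.9 -140.7] 174.5
gold [ 46.8 134. ] 77.0
blue as top plane ((46.918521881103516, 135.7184600830078), (57.235774993896484, 37.27334976196289), 89.97210693359375)
(array([0.59565344, 0.1392193 ]), array([ 48.4, 133.7]), np.float64(1.3271510135460711), (58.53290939331055, 35.242305755615234))
```

View pics/end.png

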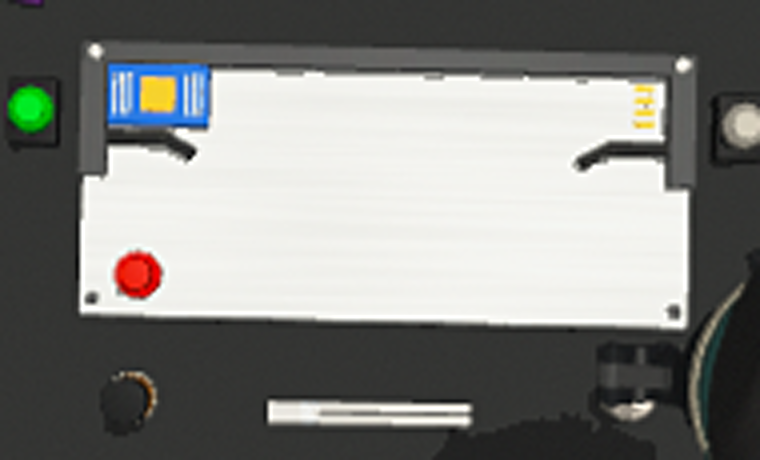

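The cartridge sits at (158,95), in the corner against both rail and stop at the green-lamp end. The cap, vial and tweezers are where they were. The gripper hides most of the bottle, but at z 0.17 m it is well above it.

```bash
python3 -c "
from h import *
print(finish_job())"
```

```text
the job is handed in; nothing more can be done
None
```

I pushed the blue cartridge flush onto the rail with the closed fingers, then slid it along the rail into the left corner pocket, at the green lamp. I handed the job in at about 16 s. No verdict was reported.

**Contact forces:** I pushed until the force rose to about 10 N at the rail and about 11 N at the end stop.

**Final position:** The top camera puts the cartridge at own (48.4, 133.7) mm, against a target of (50, 135). The difference is within the 2 mm calibration. The scene camera's window reading, (46.8, 134.0), did not change after I retreated.

**Angle:** The two cameras disagreed slightly, 1.3° from the top and about 0° from the scene. Both are under the limit of 3.4°.

**Bystanders:** The cap, vial and tweezers look unmoved. The gripper hid most of the bottle in the last picture, so I did not fully confirm it, but no bump in the force suggested contact.

**Fingertip height:** The closed fingertips turned out to be about 15 mm higher than the reported TCP. My first push therefore passed over the cartridge without touching it, and I lowered the tool before the real push.

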